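Rock the tight V-block out of a guarded tin turner and hold it clear

TASK

The blue V-block of the tin turner has to come out so that I can wipe its slot: slide the clear guard fully open and leave it open, take the block by the square grip on its top, and work its tight tongue loose by rocking it from side to side along the slot, a little higher each time. The turner only stands on its rubber feet, so do not yank or pull straight: the turner must stay down on the bench where it is, and the tins, lid and tweezers round it must stay where they are. Finish with the block in the gripper, upright and still, just clear above its slot (about 1 to 4 cm of daylight under the tongue), and keep holding it.

Things in the scene. Friction and masses are not known exactly. Their poses are not given: they have to be found in the camera images.
- unit: tin turner: grey box with aluminium rails, 168 (x) by 284 (y) by 98 mm high, 2.2 kg, loose on rubber feet. Origin: middle of its underside; x from its front (knob, buttons) to its back, y along its length, z up. y > 0: closed drive housing; y < 0: open-topped bay, 154 by 138 mm inside, deck at z = 34 mm, walls and guard rails up to 98 mm. Tips up if its bay is pulled upward with about 15 N
- guard (a joint): travel (m) of the clear flat guard along the turner's +y: 0 shut over the bay (starts at 0 to 0.03), 0.136 fully open at its stop, over the drive housing. 2 N of friction; stays where it is left. Panel 147 (x) by 134 (y) mm, z = 88 to 94 mm above the turner's underside
- guard_handle (a point): point in the upright black handle in the middle of the guard, 112 mm above the turner's underside; the handle is 48 mm (turner's x) by 14 mm (turner's y), z = 95 to 127 mm; it moves with the guard
- vblock: blue V-block with steel tongue, 0.11 to 0.2 kg. Origin: middle of the tongue's underside, 12 mm above the turner's underside when seated; axes parallel to the turner's then. Tongue 12 mm thick (x), 60 mm long (y; 36 mm at its foot), z = 0 to 28 mm; blue body z = 28 to 44 mm, 84 mm long (y), V to -x; square grip 22 (x) by 26 (y) mm over the tongue, z = 44 to 71 mm
- vblock_grip (a point): point in the block's grip, on its axis, 60 mm above the tongue's underside. To rock: tilt about the block's x, 0.1 to 0.2 rad either way, about a point between the noses (24 mm above the turner's underside); takes 0.5 to 0.8 N m. Raised 2 to 3 mm a swing it climbs; past the noses at 13 mm up, out of the slot at 22 mm. Seated, the body stops on the deck at 0.14 rad
- slot_mouth (a point): middle of the slot's mouth in the deck, 34 mm above the turner's underside. Slot 15 mm wide (x), 74 mm long (y), 22 mm deep. 10 mm below the mouth, at y = -13 and +13 mm from its middle, a spring plunger and a fixed nose pinch the tongue: dry friction about 16 N at each of the two, 32 N in all, so a straight pull lifts the turner
- tin_12: bystander: open balm tin in a bamboo sleeve, 70 mm across, 31 mm high; origin: middle of its underside
- tin_25: bystander: open balm tin in a bamboo sleeve, 70 mm across, 31 mm high; origin: middle of its underside
- tin_30: bystander: open balm tin in a bamboo sleeve, 70 mm across, 31 mm high; origin: middle of its underside
- tin_31: bystander: open balm tin in a bamboo sleeve, 70 mm across, 31 mm high; origin: middle of its underside
- tweezers: bystander: steel tweezers, 132 mm long (its y), lying on the bench; origin under their middle
- lid_1: bystander: bamboo lid lying liner up, 71 mm across, 17 mm high; origin: middle of its underside

How it is judged:
By the outcome, as a careful person would: the job done as asked, in the order asked, and still so for the second after the job is handed in, while the arm keeps its last pose, push and grip.
It also fails if it takes over 48 s, if anything falls off the work surface, if the arm or the gripper's body presses on something with over 40 N, if the wrist force passes 120 N, or if a joint passes its speed limit or range.

ROBOT

A 6-joint arm with a two-finger parallel gripper is mounted at the origin on a cart in front of the work surface, level with it; the furniture and walls round the work are solid. World frame = base frame: x ahead of the robot, y to its left, z up, the work surface at z = 0. Lengths are in m, angles in rad, forces in N, time in s.
With the tool pointing down it reaches from about 0.25 to 0.725 m from the base axis. Payload 4 kg.
Tool frame: the origin (TCP) lies at the very end of the fingers, on their centre line; the grasp point (between the pads) lies 19 mm behind it; x points along the fingers, z is the direction in which the jaws open and shut, and the axes are right-handed (so a half turn about x gives the same grasp; the last joint's range is limited). The gripper opens to 85 mm and grips with 20 to 120 N. Pads are 22 mm wide; open, the fingers measure 114 mm over their backs; the gripper's body (76 mm by 85 mm) begins 54 mm behind the grasp point. The pads swing forward as they close: fully open they stand 13 mm farther back than shut.
Start: joints at [1.323, 0.241, 0.005, 1.335, 0, 1.571], TCP at [0.123, 0.485, 0.231] pointing down, gripper open.
Joint ranges: [-2.72, 2.72], [-1.05, 1.87], [-1.09, 1.28], [-1.99, 2.15], [-1.42, 1.44], [-3.14, 3.14]. Speed limits (rad/s): [2.79, 2.79, 3.14, 3.14, 3.14, 3.14].

INTERFACE

Orientations are given as a unit quaternion [x, y, z, w].
In Python, from workcell import bot gives the robot as it stands.
- The arm moves only by the tool apply_moves, never from a script. Its argument "targets" is one flat list of numbers, 7 for each row, row after row: the shift along the tool's x, y, z in units of 25 cm (1.0 is 25 cm), then the turn, a rotation vector about the tool's x, y, z in units of 0.5 rad (1.0 is 0.5 rad), then the opening, from 0 (shut) to 1 (fully open). In form: [tx, ty, tz, wx, wy, wz, claw, tx, ty, tz, wx, wy, wz, claw, ...]. A call has 1 to 12 rows; each row is the pose to reach, as a shift and turn from the pose commanded when the call began, along the tool's axes at that moment; what a row does not reach only later rows make up. A row lasts 1/12 s, in which the tool goes at most 41.7 mm and 7.16 degrees, less where a joint would pass 70% of its speed; a pose out of reach is approached as far as the arm can. A call with a number of a shift or a turn outside -1 to 1 is refused whole. A call with a gripper value outside its range is refused whole. The fingers move at their own pace and stop on an object; the grip force is fixed at half the most. Time passes only in rows, so rows that repeat a pose let the fingers close. It gives the time, the measured TCP pose, the force and the opening at its end, in the units of the state.
- bot.get_obs(): the state, without advancing time (a new reading comes with each control period).
- bot.camera(name): name is "side" or "top"; returns (picture, depth): 420x560x3 uint8, red, green, blue; 420x560 float32, m along the optical axis (not along the pixel's ray), 0 where there is no reading.
- bot.camera_params(name): a dict with "fx", "fy", "cx", "cy" (pixels), "dist" ([k1, k2, p1, p2, k3] as OpenCV has them; the pictures are not rectified), "T" (4x4, takes a point from camera to world coordinates). Camera axes: x right, y up, looking along -z (the intrinsics and any distortion apply to the point x, -y, -z); pixel columns grow to the right and rows downward; lengths in m; the calibration is good to about 2 mm. A picture is of the moment at which its call begins. camera_params takes no time and is no camera call.
- bot.job_done(): hands the job in, once; it reports no verdict.
The state is a dict: "clock": time; "joint_pos": joint angles; "joint_vel": joint speeds; "tau": joint torques, N m; "eef_pos": TCP position; "tool_rot": TCP orientation; "ft_force": force on the tool from outside, world axes, zero at the start; "ft_torque": the same for the moment, N m; "grip_width": finger opening in m.
Only numpy, scipy, OpenCV 4.12 (cv2) and the standard library are available. Lean on these libraries where they do the work, as an engineer would, in place of code of your own. Each camera call takes 0.05 s, during which the arm holds its last target.

## Working session

There is one attempt and no reset: what is moved stays moved. The work goes in short steps, Python scripts to look and compute and a tool call to move; the robot and the scene stay as the last step left them, time stands still between calls to the robot, and variables do not carry over. Pictures are saved under pics/ and viewed, and the job is handed in when it is done.

Besides the shell and the picture viewer there is one more tool, called after "Emit:" by a JSON object that holds its "method" and its "body". apply_moves: Moves the arm, as the interface text tells. Its arguments: {"type":"object","properties":{"targets":{"type":"array"}},"required":["targets"]}

```bash
ls; mkdir -p pics; python3 - <<'E'
from workcell import bot
import cv2,numpy as np
for n in ("top","side"):
    im,d=bot.camera(n); cv2.imwrite(f"pics/{n}0.png",im[:,:,::-1]); np.save(f"{n}_d.npy",d); np.save(f"{n}_im.npy",im)
    print(n,bot.camera_params(n))
print(bot.get_obs())
E
```

```text
pics
top {'fx': 489.7634285501158, 'fy': 489.7634285501158, 'cx': 279.54763755565784, 'cy': 207.90670906273425, 'dist': array([0.05316524, 0.        , 0.        , 0.        , 0.        ]), 'T': array([[-0.02542705,  0.98790359, -0.15297045,  0.33375765],
       [-0.99951731, -0.02239135,  0.02153543,  0.08559693],
       [ 0.01784972,  0.1534442 ,  0.98799609,  1.60311865],
       [ 0.        ,  0.        ,  0.        ,  1.        ]])}
side {'fx': 536.1841232582377, 'fy': 536.1841232582377, 'cx': 281.866520662863, 'cy': 202.35662105656442, 'dist': array([-0.09836749,  0.        ,  0.        ,  0.        ,  0.        ]), 'T': array([[-0.99519071,  0.06240478, -0.07550562,  0.45689134],
       [-0.09519123, -0.43425384,  0.89574674,  1.16079448],
       [ 0.02311028,  0.89862631,  0.43810578,  0.65380526],
       [ 0.        ,  0.        ,  0.        ,  1.        ]])}
{'clock': 0.1, 'joint_pos': array([1.32300744e+00, 2.41361240e-01, 3.86669413e-03, 1.33519232e+00,
       1.28476365e-05, 1.57080024e+00]), 'joint_vel': array([-9.21047911e-04,  1.14419688e-03,  4.00538091e-03, -4.83456239e-05,
       -1.31638764e-03, -5.66361066e-04]), 'tau': array([-1.06546246e-03, -3.73136938e+01,  2.53010166e+01,  1.07827535e-02,
        6.45634330e-06,  2.99504200e-05]), 'eef_pos': array([0.12248959, 0.4841875 , 0.23049314]), 'tool_rot': array([-0.43478432,  0.55848712,  0.43397028,  0.5574267 ]), 'ft_force': array([-0.59232338,  0.39451695, -0.41810514]), 'ft_torque': array([-0.03302453,  0.01423062,  0.01376932]), 'grip_width': 0.08538714390793246}
```

View pics/top0.png

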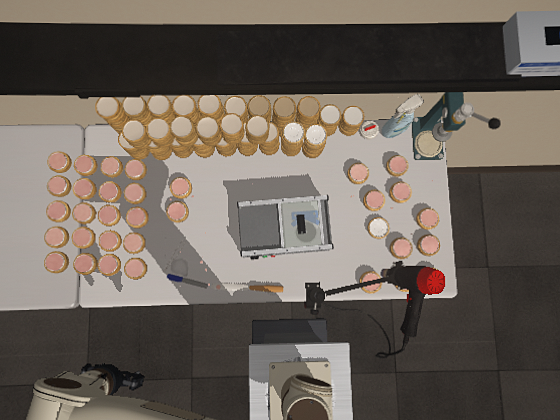

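View pics/side0.png

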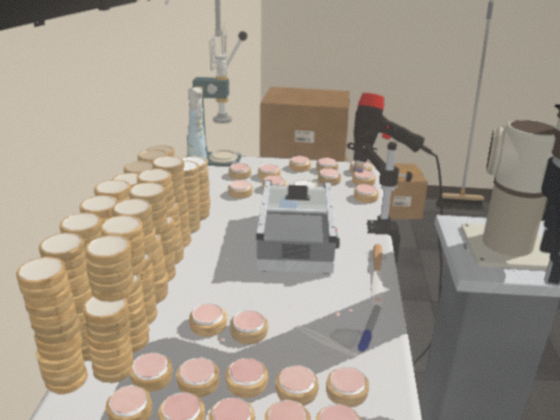

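```bash
cat > h.py <<'E'
import numpy as np,cv2
from workcell import bot
def ray(n,px):
    p=bot.camera_params(n);K=np.array([[p['fx'],0,p['cx']],[0,p['fy'],p['cy']],[0,0,1]])
    u=cv2.undistortPoints(np.array(px,float).reshape(-1,1,2),K,p['dist']).reshape(-1,2)
    d=np.c_[u[:,0],-u[:,1],-np.ones(len(u))]
    return p['T'][:3,3],d@p['T'][:3,:3].T
def onz(n,px,z):
    o,d=ray(n,px); return o+d*((z-o[2])/d[:,2])[:,None]
def proj(n,P):
    p=bot.camera_params(n);K=np.array([[p['fx'],0,p['cx']],[0,p['fy'],p['cy']],[0,0,1]])
    T=np.linalg.inv(p['T']);q=np.atleast_2d(P)@T[:3,:3].T+T[:3,3];q=q*[1,-1,-1]
    return cv2.projectPoints(q,np.zeros(3),np.zeros(3),K,p['dist'])[0].reshape(-1,2)
def cloud(n,d):
    r,c=np.mgrid[:d.shape[0],:d.shape[1]]
    o,v=ray(n,np.c_[c.ravel(),r.ravel()])
    return (o+v*d.ravel()[:,None]).reshape(*d.shape,3)
def crop(im,x0,y0,x1,y1,s,f):
    cv2.imwrite(f,cv2.resize(im[y0:y1,x0:x1,::-1],None,fx=s,fy=s,interpolation=cv2.INTER_CUBIC))
E
python3 - <<'E'
from h import *
im=np.load('top_im.npy');crop(im,225,185,345,270,6.6,'pics/t1.png')
im=np.load('side_im.npy');crop(im,240,170,360,275,5.7,'pics/s1.png')
d=np.load('top_d.npy');P=cloud('top',d)
Z=P[...,2]
for r in range(190,266,3): print(r,' '.join('%3d'%(1000*Z[r,c]) for c in range(232,342,4)))
E
```

```text
190   0   0   4 1603  -3  -4   0   3   0  -4   1  -8   0  -7   1  -6  -4   0  -3   0  -2  -5   2  -2   0  -2  -5  -5
193  -2  -2  -4  -6  -1  -1  -9   0   0  -3  -5   2  -3   0  -1  -4  -4  -3 1603  -1   1   8   0   0   2  -1  -4  -1
196  -2  -1   3   0   1   1   0  -2   0   0   0   0   4   0   6   2   0  -4  -4  98  97  93 102  95  -2  -1  -4   1
199   0   1  -1  -3   5  -1  -7  -3  -7  95  95  97  98  96  93  94  99  99 101 100  95  98 100  44  96  -1   2  -2
202  -3   1  98  94  99  97  98  93 102  91  99  97 101  93  89  88  86  89  95  98  96  91  94  38   1   3  -4   1
205  -1  -3  98 103  81  85  86  82  80  76  81  84  94  90  92  93  95  91  92  90  89  92  97  36  -5  -3  -6   0
208  -7   1  79  79  76  88  84  80  85  84  86  79  93  93  91  83  96  96  85  92  94  92  93  29  75  -2   6  -1
211   1  -2  84  82  82  77  81  79  86  78  79  78  96  88  92  93  95  96  93  88  92  96  90  33  85   0   1  -5
214   1  -6  80  81  80  83  85  79  81  82  80  88  93  87  91  88  90  88  88  89  95  94  93  38  84   4  -5  -9
217  -2  -4  82  85  76  80  78  80  80  83  87  83  9
[... 1218 characters left out ...]
   0
250   5   6   0  87  83  93  93  97  95  94 100  98  96  98  98 101 103  98 103  85  64  44  25  13   5   1  -5  -2
253   1   2   2  93  89 102  95  96  97  95  77  73  64  30  11  -4   3  -4  -2   0  -4   3   0  -4  -4  -3  -4  -4
256  -1   1  -2  41  46  76  74  -5  63 -10  53  -5  -9  -3  -3  -3  -1   0  -1   0  -3  -4   0  -1   1  -4  -2  -4
259   5  -2  -6   1   3  -3  -5  -4  -1   0  -1  -1  -1  -4   0   2  -2  -7   5   3  -4   1   0  -6   0  -4   2   1
262   6  -2  -4  -4  -1  -4  -3 -10  -3  -3  -1   7  -3   3  -5   0   4   1  -3   0  -1   0  -3   0   2   0   1   0
265  -3  -1  -2   1   0   5  -3   3  -3  -1  -2  -2   3  -6  -5  -1   4   0  -6  -3   0   0   0  -5  -4  -1  -1   0
```

View pics/t1.png

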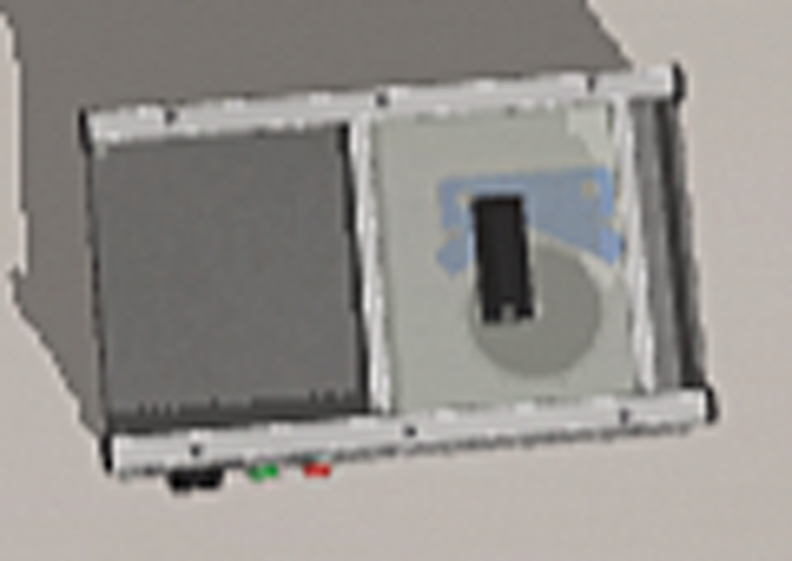

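View pics/s1.png

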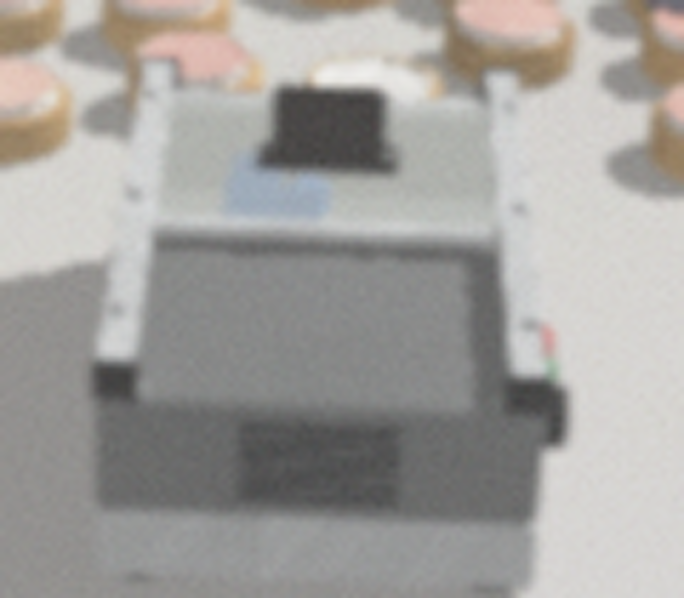

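```bash
python3 - <<'E'
from h import *
f=lambda L:[(x/6.6+225-.42,y/6.6+185-.42) for x,y in L]
names=['railT_l','railT_r','railB_l','railB_r']
R=onz('top',f([(80,127),(683,82),(104,450),(717,403)]),.098)
print(R.round(4))
for a,b in((1,0),(3,2)):
    v=R[a]*-1+R[b];print('yaw of y axis',np.degrees(np.arctan2(-v[0],v[1])),np.linalg.norm(v))
c=R.mean(0);print('centre',c, 'width',np.linalg.norm((R[0]+R[1])/2-(R[2]+R[3])/2))
print('handle',onz('top',f([(475,197),(525,197),(530,305),(482,305)]),.127).round(4))
print('guard strips',onz('top',f([(345,120),(385,410),(615,100),(635,100),(655,390)]),.095).round(4))
print('blue',onz('top',f([(438,178),(610,168),(445,270),(615,262)]),.056).round(4))
E
```

```text
[[ 0.5827  0.1856  0.098 ]
 [ 0.5978 -0.0997  0.098 ]
 [ 0.4306  0.1763  0.098 ]
 [ 0.4456 -0.1093  0.098 ]]
yaw of y axis 3.0436527752869336 0.2857323810112309
yaw of y axis 2.995423095649256 0.2860267652834624
centre [0.51418203 0.03822396 0.098     ] width 0.15241355333941847
handle [[ 5.410e-01  2.200e-03  1.270e-01]
 [ 5.405e-01 -2.090e-02  1.270e-01]
 [ 4.904e-01 -2.160e-02  1.270e-01]
 [ 4.909e-01  5.000e-04  1.270e-01]]
guard strips [[ 0.5837  0.0607  0.095 ]
 [ 0.4462  0.0454  0.095 ]
 [ 0.5904 -0.0675  0.095 ]
 [ 0.5902 -0.0769  0.095 ]
 [ 0.4526 -0.081   0.095 ]]
blue [[ 0.5607  0.0158  0.056 ]
 [ 0.5637 -0.0677  0.056 ]
 [ 0.5158  0.0137  0.056 ]
 [ 0.5178 -0.0684  0.056 ]]
```

```bash
python3 - <<'E'
from h import *
from scipy.spatial.transform import Rotation as Ro
P=cloud('top',np.load('top_d.npy'));D=np.load('top_d.npy');im=np.load('top_im.npy')
print(Ro.from_quat(bot.get_obs()['tool_rot']).as_matrix().round(3))
c=np.array([.5142,.0382]);t=np.radians(3.02);A=np.array([[np.cos(t),-np.sin(t)],[np.sin(t),np.cos(t)]])
m=(P[...,2]>.108)&(P[...,2]<.15)&(D>0)
m[:200]=0;m[250:]=0;m[:,:270]=0;m[:,325:]=0
q=P[m]; print('handle pts',len(q),q.mean(0),((q[:,:2]-c)@A).mean(0),((q[:,:2]-c)@A).min(0),((q[:,:2]-c)@A).max(0))
# obstacles
X,Y,Z=P[...,0],P[...,1],P[...,2]
for x0 in np.arange(.1,.75,.05):
  print('%.2f'%x0,' '.join('%4d'%(1000*np.percentile(Z[s],97)) if (s:=(X>x0)&(X<x0+.05)&(Y>y0)&(Y<y0+.05)&(D>0)).sum()>5 else '  --' for y0 in np.arange(-.5,.6,.05)))
S=cloud('side',np.load('side_d.npy'));Ds=np.load('side_d.npy')
print('side')
X,Y,Z=S[...,0],S[...,1],S[...,2]
for x0 in np.arange(.1,.75,.05):
  print('%.2f'%x0,' '.join('%4d'%(1000*np.percentile(Z[s],97)) if (s:=(X>x0)&(X<x0+.05)&(Y>y0)&(Y<y0+.05)&(Ds>0)).sum()>5 else '  --' for y0 in np.arange(-.5,.6,.05)))
E
```

```text
[[-0.    -0.969  0.245]
 [-0.002  0.245  0.969]
 [-1.     0.    -0.002]]
handle pts 75 [ 0.51652542 -0.01109573  0.12398462] [-0.00027493 -0.04934978] [-0.02281817 -0.05711114] [ 0.02321926 -0.04266452]
0.10 -875 -876 -883   24  118 -885    2    5    5    4    5    4    4  671  713  717  713  704  691  684  674 -880
0.15 -885 -886 -885  171  161 -885 -797 -791 -794 -791 -794 -789 -791 -798 -885 -886 -885 -884  685  683  674   12
0.20 -887 -885 -884  191  166 -884 -882 -883 -885  164 -883 -885 -885 -885 -886 -887 -885 -886 -883 -888 -887 -884
0.25    3    4  263  216    4    8    3    6  234  233    5    5    3    4    4    4    5    5    4    3    5    5
0.30    5   --  265  276  212  154  156  162  172  233    6   19   18   10    7   13   17    5    6    6    6    6
0.35    3    4  271  272  197   32    5    5    6    5    5    6    6    5    6    4   13   18   16   28   34   32
0.40   24   34   32   34    5    5    6   88  100  101  101  101  102  100    5    6    6    6    6   27   33   34
0.45   24   33   29   33   19   15    5   87   99  118   98   95   89   88    4    5    7   
[... 1397 characters left out ...]
   31   33
0.45   31   35   32   33   19   --   --  100  100  122   96   95   87   85    2    3    3    8    3   32   32   32
0.50   33   32   25   17   18   --   --   --   --  128   96   95   87   86    2    3    4   24    3   31   32   32
0.55    5   31   21   23   32   33   --   --   99  100  100  100  100   99    2    3    4   32   30   33   32   33
0.60    4    5   33   32   32   31    3    3  100   99   98    3    2    2    2    3    4   32   24   31   31   32
0.65    3    3   32   30    4   33   31    3    3    3    2    3    2    2    2    3   32   32   25   28   32   32
0.70  410   23   33   32    3   32   30    3  118    3    2    2    2    2    3    3    2  578  583  588  584  593
```

```bash
cat >> h.py <<'E'
from scipy.spatial.transform import Rotation as Ro
C=np.array([.5142,.0382]);TH=np.radians(3.02)
def U(x,y,z,th=None):
    return np.array([C[0]+x*np.cos(TH)-y*np.sin(TH),C[1]+x*np.sin(TH)+y*np.cos(TH),z])
def Rt(tilt=0):  # tool down, z along unit +y, tilted by tilt about unit x
    zx=np.array([0,0,-1.]);zz=np.array([-np.sin(TH),np.cos(TH),0]);M=np.c_[zx,np.cross(zz,zx),zz]
    return Ro.from_rotvec(tilt*np.array([np.cos(TH),np.sin(TH),0]))*Ro.from_matrix(M)
def rel(p,R,frm=None):
    o=bot.get_obs()
    p0,R0=(o['eef_pos'],Ro.from_quat(o['tool_rot'])) if frm is None else frm
    return np.r_[R0.inv().apply(p-p0)/.25,(R0.inv()*R).as_rotvec()/.5]
def st():
    o=bot.get_obs();print('t %.2f'%o['clock'],'p',o['eef_pos'].round(4),'F',o['ft_force'].round(1),'M',o['ft_torque'].round(2),'w %.4f'%o['grip_width'],'j',o['joint_pos'].round(2))
    R=Ro.from_quat(o['tool_rot']);print('err rot to Rt0 (unit xyz)',((R*Rt(0).inv()).as_rotvec()).round(4))
    d=o['eef_pos'][:2]-C;print('unit xy',(d[0]*np.cos(TH)+d[1]*np.sin(TH)).round(4),(-d[0]*np.sin(TH)+d[1]*np.cos(TH)).round(4))
E
python3 - <<'E'
from h import *
st(); print(rel(U(0,-.087,.23),Rt()).round(3))
E
```

```text
t 0.10 p [0.1225 0.4842 0.2305] F [-0.6  0.4 -0.4] M [-0.03  0.01  0.01] w 0.0854 j [1.32 0.24 0.   1.34 0.   1.57]
err rot to Rt0 (unit xyz) [-1.900e-03  2.000e-04 -3.005e-01]
unit xy -0.3677 0.466
[ 5.000e-03 -2.060e+00 -1.678e+00 -6.010e-01 -4.000e-03 -1.000e-03]
```

Emit:
{"method": "apply_moves", "body": {"targets": [-0.0,-0.12,-0.1,-0.04,0,0,0,-0.0,-0.24,-0.2,-0.08,0,0,0,0,-0.36,-0.3,-0.12,0,0,0,0,-0.48,-0.4,-0.16,0,0,0,0,-0.6,-0.49,-0.2,0,0,0,0,-0.72,-0.58,-0.24,0,0,0,0,-0.84,-0.68,-0.28,0,0,0,0,-0.95,-0.77,-0.3,0,0,0]}}

```text
clock: 0.77
eef_pos: [0.3062, 0.2378, 0.2311]
tool_rot: [-0.475, 0.524, 0.475, 0.524]
ft_force: [0.3, 0.2, -0.1]
grip_width: -0.0003
```

```bash
python3 - <<'E'
from h import *
st(); print(rel(U(0,-.087,.2),Rt()).round(3))
E
```

```text
t 0.77 p [0.3062 0.2378 0.2311] F [ 0.3  0.2 -0.1] M [ 0.06 -0.02  0.04] w -0.0003 j [ 0.66  0.02 -0.26  1.3  -0.    0.76]
err rot to Rt0 (unit xyz) [-5.000e-04  1.000e-04 -1.497e-01]
unit xy -0.1972 0.2103
[ 1.250e-01 -9.570e-01 -1.058e+00 -2.990e-01 -1.000e-03 -0.000e+00]
```

Emit:
{"method": "apply_moves", "body": {"targets": [0,-0.11,-0.12,-0.04,0,0,0,0,-0.22,-0.24,-0.08,0,0,0,0,-0.33,-0.36,-0.12,0,0,0,0,-0.44,-0.48,-0.16,0,0,0,0,-0.55,-0.6,-0.2,0,0,0,0,-0.66,-0.72,-0.24,0,0,0,0,-0.77,-0.84,-0.28,0,0,0,0.05,-0.87,-0.93,-0.3,0,0,0,0.1,-0.957,-0.99,-0.3,0,0,0,0.1,-0.957,-0.99,-0.3,0,0,0]}}

```text
clock: 1.6
eef_pos: [0.5212, -0.0333, 0.2028]
tool_rot: [-0.511, 0.489, 0.512, 0.487]
ft_force: [-0.6, 0.2, -0.4]
grip_width: 0.0
```

```bash
python3 - <<'E'
from h import *
st(); print(rel(U(0,-.087,.104),Rt()).round(3))
for n in ("top","side"):
    im,d=bot.camera(n); crop(im,*((225,185,345,270) if n=='top' else (240,120,360,225)),5.5,f"pics/{n}1.png")
E
```

```text
t 1.60 p [ 0.5212 -0.0333  0.2028] F [-0.6  0.2 -0.4] M [ 0.   -0.02 -0.  ] w 0.0000 j [-0.06  0.3   0.01  1.28 -0.   -0.11]
err rot to Rt0 (unit xyz) [-0.001   0.0032 -0.0055]
unit xy 0.0032 -0.0718
[ 0.395  0.011 -0.061 -0.011 -0.002 -0.006]
```

View pics/side1.png

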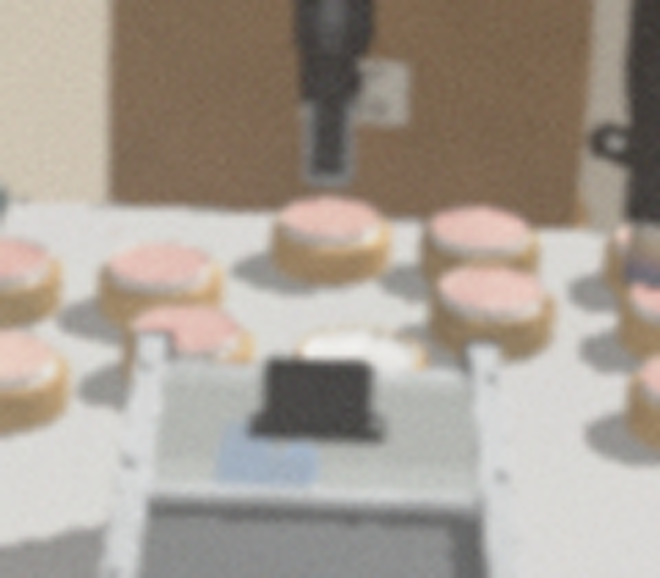

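Emit:
{"method": "apply_moves", "body": {"targets": [0,0.01,-0.07,-0.01,0,0,0,0.12,0.01,-0.07,-0.01,0,-0.006,0,0.24,0.01,-0.07,-0.01,0,-0.006,0,0.34,0.01,-0.07,-0.01,0,-0.006,0,0.38,0.01,-0.07,-0.01,0,-0.006,0,0.38,0.01,-0.07,-0.01,0,-0.006,0]}}

```text
clock: 2.2
eef_pos: [0.5154, -0.0463, 0.1093]
tool_rot: [-0.514, 0.486, 0.515, 0.485]
ft_force: [0.3, 1.6, 0.8]
grip_width: 0.0002
```

```bash
python3 - <<'E'
from h import *
st(); print(rel(U(0,-.07+.11,.106),Rt()).round(3))
E
```

```text
t 2.20 p [ 0.5154 -0.0463  0.1093] F [0.3 1.6 0.8] M [-0.03  0.04  0.  ] w 0.0002 j [-0.09  0.36 -0.16  1.05  0.   -0.15]
err rot to Rt0 (unit xyz) [0.0008 0.0025 0.0059]
unit xy -0.0033 -0.0844
[ 0.014 -0.016  0.498  0.012  0.002 -0.005]
```

Emit:
{"method": "apply_moves", "body": {"targets": [0,-0.013,0.04,0.01,0,-0.005,0,0.0,-0.013,0.08,0.01,0,-0.005,0,0.0,-0.013,0.12,0.01,0,-0.005,0,0.0,-0.013,0.16,0.01,0,-0.005,0,0.0,-0.013,0.2,0.01,0,-0.005,0,0,-0.013,0.24,0.01,0,-0.005,0,0,-0.013,0.28,0.01,0,-0.005,0,0,-0.013,0.32,0.01,0,-0.005,0,0,-0.013,0.36,0.01,0,-0.005,0,0,-0.013,0.4,0.01,0,-0.005,0,0,-0.013,0.44,0.01,0,-0.005,0,0,-0.013,0.44,0.01,0,-0.005,0]}}

```text
clock: 3.2
eef_pos: [0.5145, 0.0648, 0.111]
tool_rot: [0.514, -0.485, -0.513, -0.488]
ft_force: [-0.1, -0.2, 0.1]
grip_width: 0.0002
```

```bash
python3 - <<'E'
from h import *
st()
for n in ("top","side"):
    im,d=bot.camera(n); crop(im,*((225,185,345,270) if n=='top' else (240,120,360,225)),5.5,f"pics/{n}2.png")
E
```

```text
t 3.20 p [0.5145 0.0648 0.111 ] F [-0.1 -0.2  0.1] M [-0.03 -0.05  0.03] w 0.0002 j [ 0.12  0.36 -0.16  1.05  0.    0.07]
err rot to Rt0 (unit xyz) [ 0.0019 -0.0045  0.0018]
unit xy 0.0017 0.0266
```

View pics/top2.png

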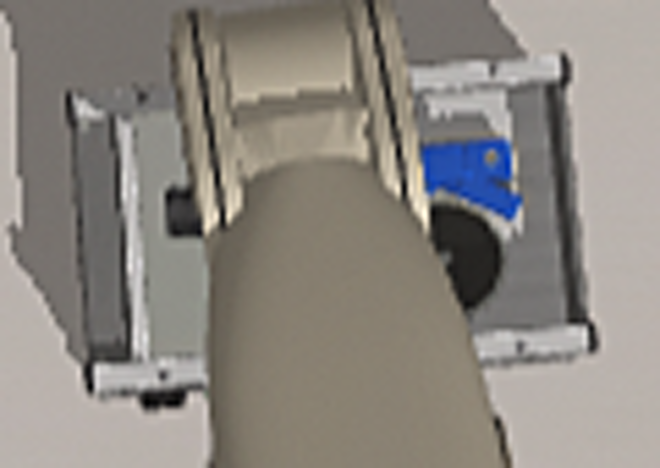

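View pics/side2.png

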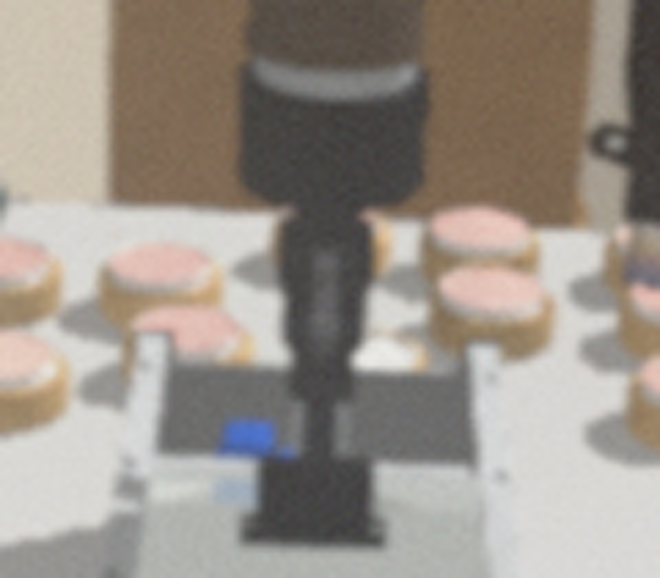

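Emit:
{"method": "apply_moves", "body": {"targets": [0.02,0,0.02,0,0,0,0,0.02,0,0.035,0,0,0,0,0.02,0,0.045,0,0,0,0,0.02,0,0.055,0,0,0,0,0.02,0,0.055,0,0,0,0]}}

```text
clock: 3.72
eef_pos: [0.5137, 0.0765, 0.1059]
tool_rot: [0.514, -0.486, -0.512, -0.488]
ft_force: [0.4, -0.7, -0.4]
grip_width: 0.0001
```

```bash
python3 - <<'E'
from h import *
st()
E
```

```text
t 3.72 p [0.5137 0.0765 0.1059] F [ 0.4 -0.7 -0.4] M [-0.18 -0.04  0.04] w 0.0001 j [ 0.15  0.36 -0.16  1.04 -0.    0.1 ]
err rot to Rt0 (unit xyz) [ 0.0003 -0.0041 -0.0004]
unit xy 0.0015 0.0383
```

Emit:
{"method": "apply_moves", "body": {"targets": [0,0,0.01,0,0,0,0,0,0,0.018,0,0,0,0,0,0,0.026,0,0,0,0,0,0,0.034,0,0,0,0]}}

```text
clock: 4.05
eef_pos: [0.5135, 0.0836, 0.1062]
tool_rot: [0.515, -0.487, -0.511, -0.487]
ft_force: [-0.9, -9.1, -0.0]
grip_width: 0.0
```

```bash
python3 - <<'E'
from h import *
st()
E
```

```text
t 4.05 p [0.5135 0.0836 0.1062] F [-0.9 -9.1 -0. ] M [-1.92  0.11 -0.02] w 0.0000 j [ 0.16  0.37 -0.16  1.04 -0.    0.11]
err rot to Rt0 (unit xyz) [-0.0032 -0.0049 -0.0011]
unit xy 0.0017 0.0453
```

Emit:
{"method": "apply_moves", "body": {"targets": [0,0,-0.05,0,0,0,0,-0.15,0,-0.06,0,0,0,0.1,-0.3,0,-0.04,0,0,0,0.2,-0.45,0,0,0,0,0,0.3,-0.5,0,0.15,0,0,0,0.4,-0.5,0,0.3,0,0,0,0.4,-0.5,0,0.45,0,0,0,0.4,-0.5,0,0.6,0,0,0,0.4,-0.5,0,0.75,0,0,0,0.4,-0.5,0,0.85,0,0,0,0.4,-0.5,0,0.85,0,0,0,0.4]}}

```text
clock: 4.97
eef_pos: [0.5016, 0.3023, 0.2313]
tool_rot: [0.515, -0.483, -0.514, -0.488]
ft_force: [0.4, -0.5, -0.5]
grip_width: 0.0342
```

```bash
python3 - <<'E'
from h import *
st()
for n in ("top","side"):
    im,d=bot.camera(n); np.save(n+'3.npy',im);np.save(n+'3d.npy',d); crop(im,*((225,185,345,270) if n=='top' else (240,160,360,265)),6,f"pics/{n}3.png")
E
```

```text
t 4.97 p [0.5016 0.3023 0.2313] F [ 0.4 -0.5 -0.5] M [-0.1   0.01  0.02] w 0.0342 j [0.54 0.41 0.24 1.4  0.   0.48]
err rot to Rt0 (unit xyz) [ 0.0044 -0.006   0.0056]
unit xy 0.0014 0.2644
```

View pics/top3.png

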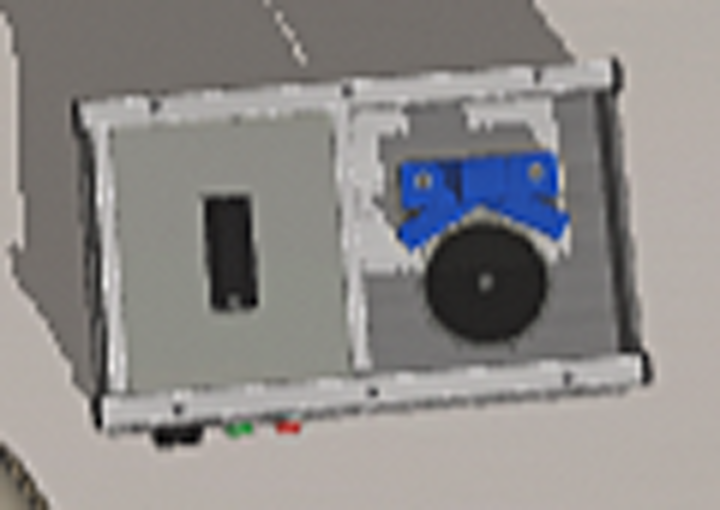

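View pics/side3.png

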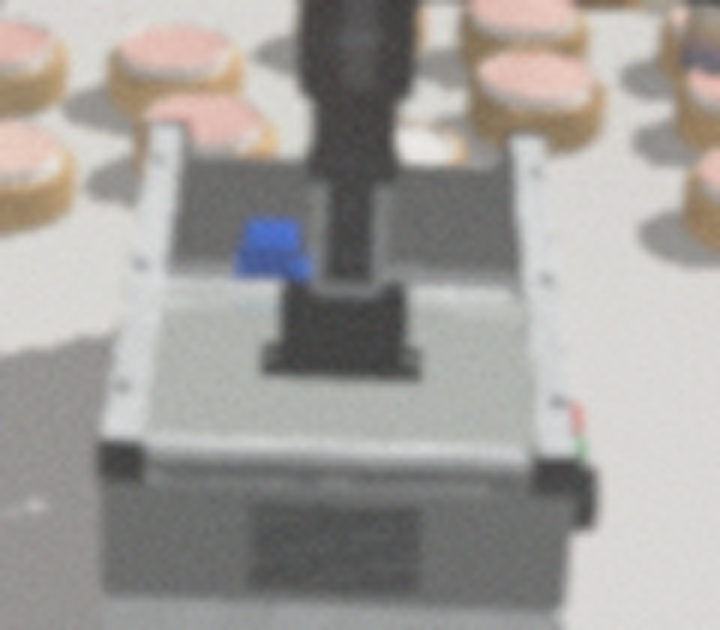

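```bash
python3 - <<'E'
from h import *
im=np.load('top3.npy');d=np.load('top3d.npy');P=cloud('top',d)
cv2.imwrite('pics/z3.png',cv2.resize(im[203:245,285:325,::-1],None,fx=14,fy=14,interpolation=cv2.INTER_NEAREST))
for r in range(205,244): print(r,' '.join('%3d'%(1000*P[r,c,2]) for c in range(285,325)))
hsv=cv2.cvtColor(im,cv2.COLOR_RGB2HSV);m=(hsv[...,0]>105)&(hsv[...,0]<130)&(hsv[...,1]>150);m[:200]=0;m[250:]=0;m[:,:270]=0
g=m&(P[...,2]>.073)&(P[...,2]<.095)
q=P[g];u=(q[:,:2]-C)@np.array([[np.cos(TH),-np.sin(TH)],[np.sin(TH),np.cos(TH)]])
print(len(q),u.mean(0),np.percentile(u,[3,50,97],axis=0),q[:,2].mean())
s=onz('top',[(423/6+225-.42,180/6+185-.42),(537/6+225-.42,172/6+185-.42)],.056)
print(((s[:,:2]-C)@np.array([[np.cos(TH),-np.sin(TH)],[np.sin(TH),np.cos(TH)]])))
E
```

```text
205  31  34  35  37  34  33  35  33  35  38  33  33  28  34  31  29  34  38  33  32  27  30  31  32  34  32  31  33  31  35  35  28  29  37  39  29  25  36  27  33
206  37  30  31  31  30  32  35  36  31  31  39  39  34  40  34  28  38  26  33  27  27  37  36  37  39  30  44  38  31  32  34  38  33  28  29  30  33  33  33  36
207  34  33  38  34  34  36  36  36  31  31  34  33  31  31  31  34  37  36  33  29  37  32  33  35  29  30  37  36  37  29  32  31  28  35  29  32  37  36  37  32
208  30  33  32  39  35  27  31  37  33  36  36  33  36  34  42  30  32  35  28  31  35  37  25  39  32  33  31  32  32  34  36  30  30  40  31  31  34  29  38  35
209  33  28  38  35  30  33  34  38  31  30  26  36  36  31  32  32  36  28  31  34  35  28  32  38  24  32  29  31  29  32  32  32  34  32  32  41  32  26  31  34
210  37  37  32  27  36  37  34  32 1603  35  34  31  26  33  29  42  28  31  29  32  30  33  35  53  52  61  56  51  52  58  55  55  57  30  30  30  37  30  32  34
211  29  36  36  34  38  30  36  34  26  35  50  54  57  57  59  60  75  79  82  76  80  84  80  87  49  56  57  57
[... 4787 characters left out ...]
38  29  29  40  32  32
241  97  36  31  36  33  28  29  33  33  31  30  33  29  32  31  37  34  35  43  27  35  30  41  33  34  28  36  27  31  39  34  31  30  32  30  25  36  33  34  32
242  96  31  35  35  31  32  29  33  30  31  27  33  32  31  31  37  37  37  32  29  33  30  38  28  33  27  37  30  34  35  32  30  30  31  28  27  34  37  36  34
243  89  38  30  37  33  38  33  38  30  32  35  34  24  25  26  32  24  30  30  29  34  29  31  34  32  35  40  29  34  33  33  27  36  40  32  31  32  37  30  34
51 [ 0.0297837  -0.06719828] [[ 0.02085686 -0.07941782]
 [ 0.03023467 -0.0675087 ]
 [ 0.03885799 -0.05466575]] 0.08282967788913137
[[ 0.03450893 -0.03722447]
 [ 0.03421195 -0.09814892]]
```

View pics/z3.png

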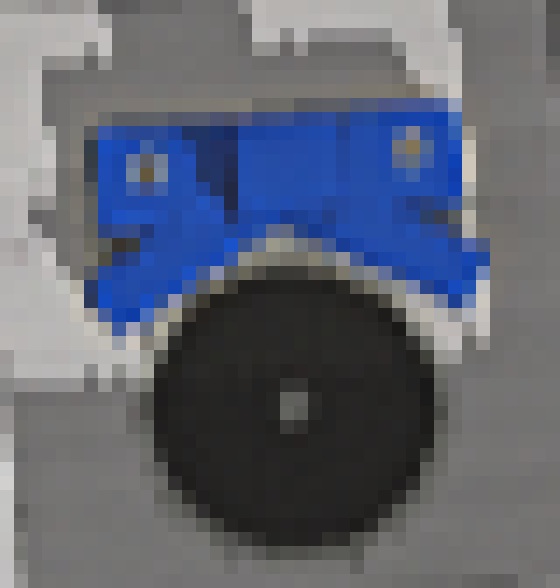

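```bash
python3 - <<'E'
from h import *
st(); print(rel(U(0.0298,-.0674,.2),Rt()).round(3))
E
```

```text
t 5.07 p [0.5019 0.2981 0.2313] F [ 0.7 -0.5  0.3] M [-0.06 -0.03 -0.01] w 0.0345 j [ 0.54  0.41  0.24  1.4  -0.    0.48]
err rot to Rt0 (unit xyz) [ 0.0011 -0.0055  0.0018]
unit xy 0.0014 0.2602
[ 0.125 -0.11  -1.311  0.004  0.002  0.011]
```

Emit:
{"method": "apply_moves", "body": {"targets": [0,-0.02,-0.15,0,0,0.01,0.4,0,-0.04,-0.3,0,0,0.01,0.4,0,-0.06,-0.45,0,0,0.01,0.4,0,-0.08,-0.6,0,0,0.01,0.4,0,-0.1,-0.75,0,0,0.01,0.4,0,-0.11,-0.9,0,0,0.01,0.4,0,-0.11,-1.0,0,0,0.01,0.4]}}

```text
clock: 5.65
eef_pos: [0.5426, 0.044, 0.232]
tool_rot: [0.512, -0.488, -0.511, -0.488]
ft_force: [0.8, -0.2, 0.5]
grip_width: 0.0346
```

Emit:
{"method": "apply_moves", "body": {"targets": [0.06,0,-0.15,0,0,0,0.4,0.12,0,-0.25,0,0,0,0.4,0.12,0,-0.311,0,0,0,0.4,0.12,0,-0.311,0,0,0,0.4,0.12,0,-0.311,0,0,0,0.4]}}

```text
clock: 6.07
eef_pos: [0.5462, -0.0309, 0.2017]
tool_rot: [0.512, -0.487, -0.512, -0.488]
ft_force: [-0.3, 0.6, 0.8]
grip_width: 0.0339
```

```bash
python3 - <<'E'
from h import *
st(); print(rel(U(0.0298,-.0674,.06),Rt()).round(3))
E
```

```text
t 6.07 p [ 0.5462 -0.0309  0.2017] F [-0.3  0.6  0.8] M [ 0.03  0.01 -0.01] w 0.0339 j [-0.06  0.35  0.07  1.3   0.   -0.11]
err rot to Rt0 (unit xyz) [ 0.0007 -0.0008 -0.0045]
unit xy 0.0283 -0.0707
[ 0.567 -0.005  0.013 -0.009  0.001  0.002]
```

Emit:
{"method": "apply_moves", "body": {"targets": [0.1,-0.006,0.013,-0.009,0,0,0.4,0.2,-0.006,0.013,-0.009,0,0,0.4,0.3,-0.006,0.013,-0.009,0,0,0.4,0.4,-0.006,0.013,-0.009,0,0,0.4,0.44,-0.006,0.013,-0.009,0,0,0.4,0.44,-0.006,0.013,-0.009,0,0,0.4,0.44,-0.006,0.013,-0.009,0,0,0.4]}}

```text
clock: 6.65
eef_pos: [0.5483, -0.0251, 0.0921]
tool_rot: [0.514, -0.485, -0.514, -0.486]
ft_force: [-0.1, -0.8, 0.4]
grip_width: 0.0342
```

```bash
python3 - <<'E'
from h import *
st(); print(rel(U(0.0298,-.0674,.06),Rt()).round(3))
for n in ("top","side"):
    im,d=bot.camera(n); crop(im,*((225,185,345,270) if n=='top' else (270,160,340,215)),6 if n=='top' else 10,f"pics/{n}4.png")
E
```

```text
t 6.65 p [ 0.5483 -0.0251  0.0921] F [-0.1 -0.8  0.4] M [ 0.01 -0.08 -0.  ] w 0.0342 j [-0.05  0.43 -0.1   1.04  0.   -0.1 ]
err rot to Rt0 (unit xyz) [ 0.0003 -0.0008  0.0047]
unit xy 0.0307 -0.065
[ 0.128  0.004 -0.01   0.009  0.     0.002]
```

View pics/side4.png

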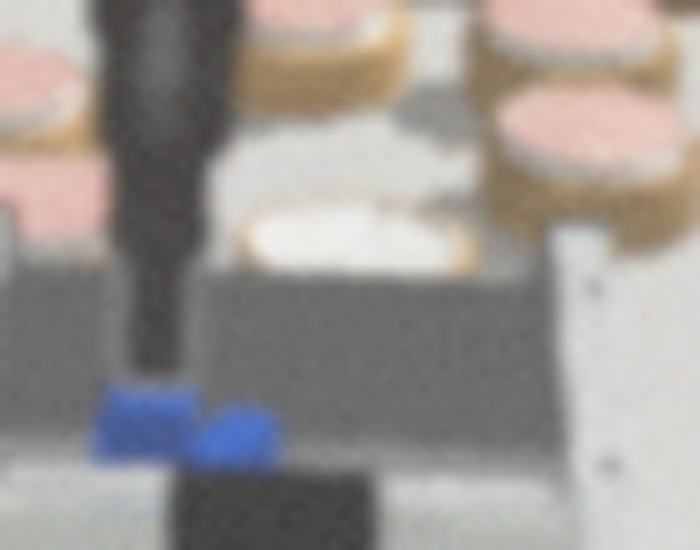

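View pics/top4.png

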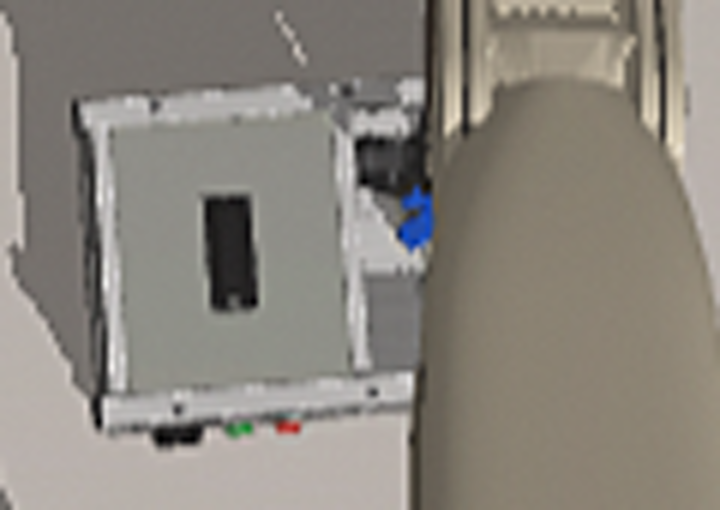

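Emit:
{"method": "apply_moves", "body": {"targets": [0.04,0,-0.004,0,0,0,0.4,0.08,0,-0.004,0,0,0,0.4,0.1,0,-0.004,0,0,0,0.4,0.115,0,-0.004,0,0,0,0.4,0.115,0,-0.004,0,0,0,0.4]}}

```text
clock: 7.17
eef_pos: [0.5471, -0.0266, 0.0614]
tool_rot: [-0.513, 0.486, 0.515, 0.485]
ft_force: [-0.1, 0.5, -0.6]
grip_width: 0.0342
```

```bash
python3 - <<'E'
from h import *
for i in range(3):
    st(); im,_=bot.camera('side')
crop(im,270,160,340,215,10,'pics/s5.png')
E
```

```text
t 7.17 p [ 0.5471 -0.0266  0.0614] F [-0.1  0.5 -0.6] M [-0.02  0.02 -0.03] w 0.0342 j [-0.05  0.47 -0.14  0.97  0.   -0.11]
err rot to Rt0 (unit xyz) [0.0002 0.002  0.0039]
unit xy 0.0294 -0.0664
t 7.22 p [ 0.5475 -0.0266  0.0619] F [ 0.3 -0.   0.2] M [-0.01 -0.04  0.  ] w 0.0345 j [-0.05  0.47 -0.14  0.97  0.   -0.11]
err rot to Rt0 (unit xyz) [0.0002 0.0011 0.0039]
unit xy 0.0298 -0.0664
t 7.27 p [ 0.5479 -0.0266  0.0624] F [-0.4 -1.   0.3] M [-0.04  0.01  0.02] w 0.0343 j [-0.05  0.46 -0.14  0.97  0.   -0.11]
err rot to Rt0 (unit xyz) [0.0001 0.0002 0.0039]
unit xy 0.0303 -0.0665
```

View pics/s5.png

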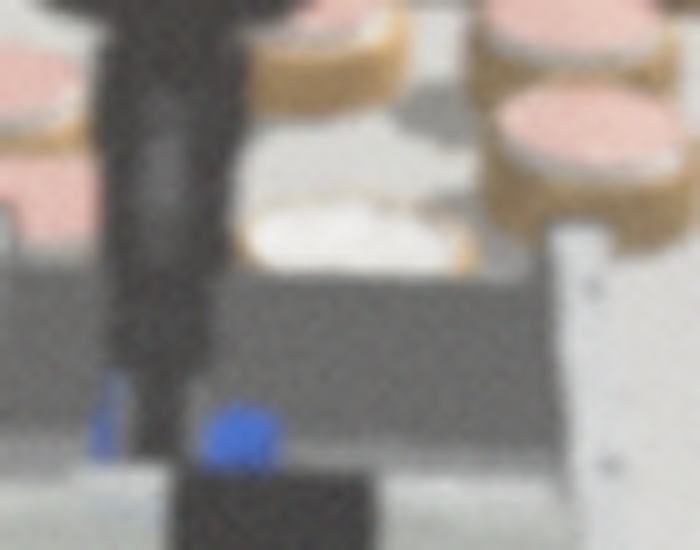

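Emit:
{"method": "apply_moves", "body": {"targets": [0,0,-0.002,0,0,0,0.36,0,0,-0.002,0,0,0,0.34,0,0,-0.002,0,0,0,0.33,0,0,-0.002,0,0,0,0.33]}}

```text
clock: 7.65
eef_pos: [0.5486, -0.0278, 0.0632]
tool_rot: [0.515, -0.486, -0.513, -0.486]
ft_force: [0.3, -2.3, 1.5]
grip_width: 0.0279
```

Emit:
{"method": "apply_moves", "body": {"targets": [0.01,0,0,0,0,0,0.33,0.02,0,0,0,0,0,0.33,0.02,0,0,0,0,0,0.33]}}

```text
clock: 7.9
eef_pos: [0.5485, -0.0277, 0.0576]
tool_rot: [0.514, -0.486, -0.513, -0.486]
ft_force: [2.3, -4.4, 1.1]
grip_width: 0.028
```

```bash
python3 - <<'E'
from h import *
st()
E
```

```text
t 7.90 p [ 0.5485 -0.0277  0.0576] F [ 2.3 -4.4  1.1] M [-0.92 -0.28 -0.02] w 0.0280 j [-0.05  0.47 -0.14  0.96 -0.   -0.11]
err rot to Rt0 (unit xyz) [-0.0012 -0.0013  0.0035]
unit xy 0.0308 -0.0676
```

Emit:
{"method": "apply_moves", "body": {"targets": [0,0,-0.005,0,0,0,0.33,0,0,-0.005,0,0,0,0.33,0,0,-0.005,0,0,0,0.33]}}

```text
clock: 8.15
eef_pos: [0.5481, -0.0279, 0.0575]
tool_rot: [-0.514, 0.485, 0.514, 0.486]
ft_force: [1.2, -1.9, 0.4]
grip_width: 0.0284
```

```bash
python3 - <<'E'
from h import *
st()
E
```

```text
t 8.15 p [ 0.5481 -0.0279  0.0575] F [ 1.2 -1.9  0.4] M [-0.29 -0.23 -0.04] w 0.0284 j [-0.05  0.47 -0.14  0.96  0.   -0.11]
err rot to Rt0 (unit xyz) [ 0.0009 -0.0002  0.0042]
unit xy 0.0304 -0.0678
```

Emit:
{"method": "apply_moves", "body": {"targets": [0,0,-0.006,0,0,0,0.33,0,0,-0.006,0,0,0,0.33,0,0,-0.006,0,0,0,0.33]}}

```text
clock: 8.4
eef_pos: [0.5478, -0.0294, 0.0574]
tool_rot: [-0.514, 0.485, 0.514, 0.486]
ft_force: [-1.0, 0.1, -0.1]
grip_width: 0.0281
```

```bash
python3 - <<'E'
from h import *
st()
E
```

```text
t 8.40 p [ 0.5478 -0.0294  0.0574] F [-1.   0.1 -0.1] M [ 0.02 -0.01  0.04] w 0.0281 j [-0.05  0.47 -0.14  0.96  0.   -0.11]
err rot to Rt0 (unit xyz) [0.0009 0.0006 0.0043]
unit xy 0.03 -0.0692
```

Emit:
{"method": "apply_moves", "body": {"targets": [0.003,0,-0.001,0,0,0,0.33,0.006,0,-0.001,0,0,0,0.32,0.006,0,-0.001,0,0,0,0.31]}}

```text
clock: 8.65
eef_pos: [0.5481, -0.0295, 0.056]
tool_rot: [-0.514, 0.485, 0.514, 0.486]
ft_force: [0.8, 1.4, -0.3]
grip_width: 0.0269
```

```bash
python3 - <<'E'
from h import *
st()
E
```

```text
t 8.65 p [ 0.5481 -0.0295  0.056 ] F [ 0.8  1.4 -0.3] M [ 0.24 -0.03 -0.01] w 0.0269 j [-0.05  0.47 -0.14  0.96  0.   -0.11]
err rot to Rt0 (unit xyz) [ 0.0012 -0.0001  0.0043]
unit xy 0.0303 -0.0694
```

Emit:
{"method": "apply_moves", "body": {"targets": [0,0,0.002,0,0,0,0.3,0,0,0.002,0,0,0,0.25,0,0,0.002,0,0,0,0.15,0,0,0.002,0,0,0,0,0,0,0.002,0,0,0,0,0,0,0.002,0,0,0,0]}}

```text
clock: 9.15
eef_pos: [0.5482, -0.0293, 0.0563]
tool_rot: [-0.514, 0.485, 0.514, 0.486]
ft_force: [-0.9, 2.6, 1.2]
grip_width: 0.025
```

```bash
python3 - <<'E'
from h import *
st()
im,_=bot.camera('side');crop(im,240,150,360,255,6,'pics/s6.png')
E
```

```text
t 9.15 p [ 0.5482 -0.0293  0.0563] F [-0.9  2.6  1.2] M [ 0.53  0.14 -0.05] w 0.0250 j [-0.05  0.47 -0.14  0.96  0.   -0.11]
err rot to Rt0 (unit xyz) [ 0.0006 -0.0003  0.0042]
unit xy 0.0304 -0.0692
```

View pics/s6.png

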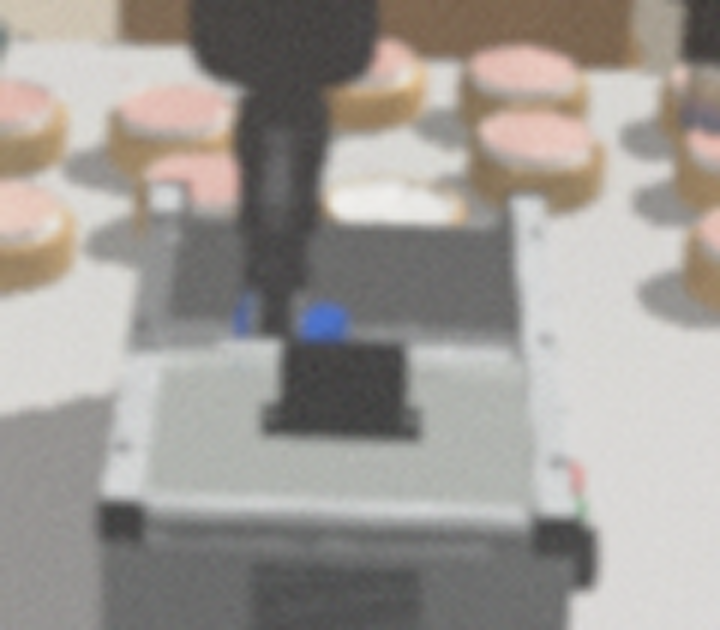

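```bash
cat >> h.py <<'E'
L=.0323
def row(phi,h,L=L): # relative to upright seated pose
    return [round(float(v),4) for v in ((L-np.cos(phi)*(L+h))/.25, 0, np.sin(phi)*(L+h)/.25,0,phi/.5,0,0)]
E
python3 - <<'E'
from h import *
for p,h in [(.04,0.0003),(.08,.0006),(.12,.001),(.12,.001)]: print(row(p,h))
E
```

```text
[-0.0011, 0.0, 0.0052, 0.0, 0.08, 0.0, 0.0]
[-0.002, 0.0, 0.0105, 0.0, 0.16, 0.0, 0.0]
[-0.003, 0.0, 0.0159, 0.0, 0.24, 0.0, 0.0]
[-0.003, 0.0, 0.0159, 0.0, 0.24, 0.0, 0.0]
```

Emit:
{"method": "apply_moves", "body": {"targets": [-0.001,0,0.005,0,0.08,0,0,-0.002,0,0.0105,0,0.16,0,0,-0.003,0,0.016,0,0.24,0,0,-0.003,0,0.016,0,0.24,0,0]}}

```text
clock: 9.53
eef_pos: [0.548, -0.0249, 0.0578]
tool_rot: [0.545, -0.514, -0.482, -0.455]
ft_force: [-2.7, 2.1, 5.7]
grip_width: 0.0249
```

```bash
cat >> h.py <<'E'
def pose(phi,h):
    R=Ro.from_rotvec([0,phi,0]);r=np.array(row(phi,h));return np.array([L-np.cos(phi)*(L+h),0,np.sin(phi)*(L+h)]),R
def seq(s0,S):
    p0,R0=pose(*s0);out=[]
    for s in S:
        p,R=pose(*s);out+=[*(R0.inv().apply(p-p0)/.25),*((R0.inv()*R).as_rotvec()/.5),0]
    print(np.round(np.reshape(out,(-1,7)),3).tolist())
E
python3 - <<'E'
from h import *
st()
S=lambda a,b,n:[(a[0]+(b[0]-a[0])*i/n,a[1]+(b[1]-a[1])*i/n) for i in range(1,n+1)]
seq((.12,.001),S((.12,.001),(-.13,.003),5)+[(-.13,.003)])
E
```

```text
t 9.53 p [ 0.548  -0.0249  0.0578] F [-2.7  2.1  5.7] M [ 0.18  0.69 -0.1 ] w 0.0249 j [ 0.02  0.47 -0.15  0.95 -0.12 -0.04]
err rot to Rt0 (unit xyz) [-0.1224 -0.0075  0.0056]
unit xy 0.0304 -0.0648
[[-0.001, 0.0, -0.007, 0.0, -0.1, 0.0, 0.0], [-0.003, 0.0, -0.014, 0.0, -0.2, 0.0, 0.0], [-0.003, 0.0, -0.021, 0.0, -0.3, 0.0, 0.0], [-0.004, 0.0, -0.028, 0.0, -0.4, 0.0, 0.0], [-0.004, 0.0, -0.035, 0.0, -0.5, 0.0, 0.0], [-0.004, 0.0, -0.035, 0.0, -0.5, 0.0, 0.0]]
```

Emit:
{"method": "apply_moves", "body": {"targets": [-0.001,0.0,-0.007,0.0,-0.1,0.0,0.0,-0.003,0.0,-0.014,0.0,-0.2,0.0,0.0,-0.003,0.0,-0.021,0.0,-0.3,0.0,0.0,-0.004,0.0,-0.028,0.0,-0.4,0.0,0.0,-0.004,0.0,-0.035,0.0,-0.5,0.0,0.0,-0.004,0.0,-0.035,0.0,-0.5,0.0,0.0]}}

```text
clock: 10.03
eef_pos: [0.5484, -0.035, 0.0583]
tool_rot: [-0.478, 0.453, 0.546, 0.517]
ft_force: [0.5, 1.8, -1.4]
grip_width: 0.0246
```

```bash
python3 - <<'E'
from h import *
st()
im,_=bot.camera('side');crop(im,240,150,360,255,6,'pics/s7.png')
S=lambda a,b,n:[(a[0]+(b[0]-a[0])*i/n,a[1]+(b[1]-a[1])*i/n) for i in range(1,n+1)]
seq((-.13,.003),S((-.13,.003),(.14,.0055),5)+[(.14,.0055)])
E
```

```text
t 10.03 p [ 0.5484 -0.035   0.0583] F [ 0.5  1.8 -1.4] M [ 0.34 -0.09  0.05] w 0.0246 j [-0.14  0.49 -0.12  0.99  0.13 -0.19]
err rot to Rt0 (unit xyz) [0.1322 0.0073 0.0016]
unit xy 0.0303 -0.0749
[[-0.002, 0.0, 0.008, 0.0, 0.108, 0.0, 0.0], [-0.003, 0.0, 0.016, 0.0, 0.216, 0.0, 0.0], [-0.004, 0.0, 0.024, 0.0, 0.324, 0.0, 0.0], [-0.005, 0.0, 0.032, 0.0, 0.432, 0.0, 0.0], [-0.005, 0.0, 0.04, 0.0, 0.54, 0.0, 0.0], [-0.005, 0.0, 0.04, 0.0, 0.54, 0.0, 0.0]]
```

View pics/s7.png

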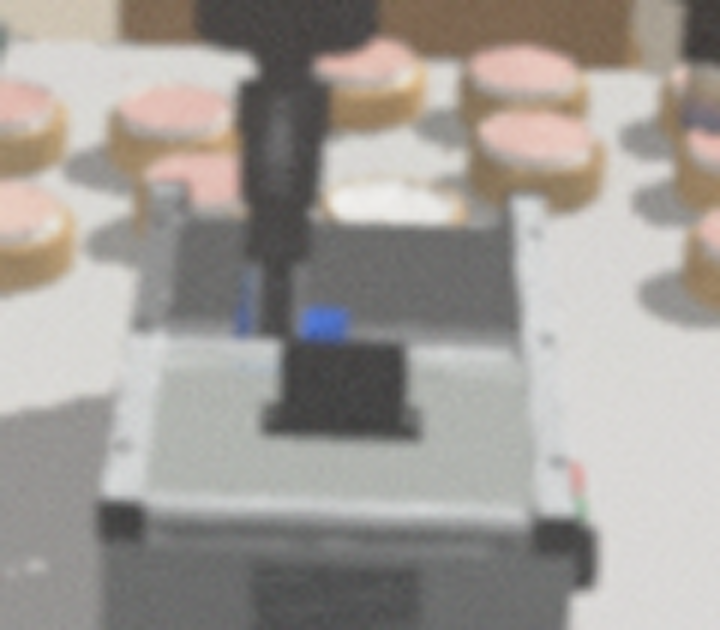

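Emit:
{"method": "apply_moves", "body": {"targets": [-0.002,0.0,0.008,0.0,0.108,0.0,0.0,-0.003,0.0,0.016,0.0,0.216,0.0,0.0,-0.004,0.0,0.024,0.0,0.324,0.0,0.0,-0.005,0.0,0.032,0.0,0.432,0.0,0.0,-0.005,0.0,0.04,0.0,0.54,0.0,0.0,-0.005,0.0,0.04,0.0,0.54,0.0,0.0]}}

```text
clock: 10.58
eef_pos: [0.5478, -0.0244, 0.0614]
tool_rot: [0.551, -0.519, -0.475, -0.448]
ft_force: [-0.6, -2.7, -2.1]
grip_width: 0.0252
```

```bash
python3 - <<'E'
from h import *
st()
S=lambda a,b,n:[(a[0]+(b[0]-a[0])*i/n,a[1]+(b[1]-a[1])*i/n) for i in range(1,n+1)]
seq((.14,.0055),S((.14,.0055),(-.15,.008),5)+[(-.15,.008)])
E
```

```text
t 10.58 p [ 0.5478 -0.0244  0.0614] F [-0.6 -2.7 -2.1] M [-0.58 -0.04 -0.13] w 0.0252 j [ 0.04  0.46 -0.15  0.95 -0.15 -0.02]
err rot to Rt0 (unit xyz) [-0.1466 -0.0084  0.0061]
unit xy 0.0303 -0.0643
[[-0.002, 0.0, -0.009, 0.0, -0.116, 0.0, 0.0], [-0.003, 0.0, -0.018, 0.0, -0.232, 0.0, 0.0], [-0.004, 0.0, -0.027, 0.0, -0.348, 0.0, 0.0], [-0.004, 0.0, -0.037, 0.0, -0.464, 0.0, 0.0], [-0.003, 0.0, -0.046, 0.0, -0.58, 0.0, 0.0], [-0.003, 0.0, -0.046, 0.0, -0.58, 0.0, 0.0]]
```

Emit:
{"method": "apply_moves", "body": {"targets": [-0.002,0.0,-0.009,0.0,-0.116,0.0,0.0,-0.003,0.0,-0.018,0.0,-0.232,0.0,0.0,-0.004,0.0,-0.027,0.0,-0.348,0.0,0.0,-0.004,0.0,-0.037,0.0,-0.464,0.0,0.0,-0.003,0.0,-0.046,0.0,-0.58,0.0,0.0,-0.003,0.0,-0.046,0.0,-0.58,0.0,0.0]}}

```text
clock: 11.08
eef_pos: [0.5485, -0.0365, 0.0636]
tool_rot: [-0.473, 0.447, 0.551, 0.522]
ft_force: [0.5, 0.9, -1.5]
grip_width: 0.0251
```

```bash
python3 - <<'E'
from h import *
st()
im,_=bot.camera('side');crop(im,240,150,360,255,6,'pics/s8.png')
S=lambda a,b,n:[(a[0]+(b[0]-a[0])*i/n,a[1]+(b[1]-a[1])*i/n) for i in range(1,n+1)]
seq((-.15,.008),S((-.15,.008),(.15,.0105),6)+[(.15,.0105)])
E
```

```text
t 11.08 p [ 0.5485 -0.0365  0.0636] F [ 0.5  0.9 -1.5] M [0.24 0.01 0.  ] w 0.0251 j [-0.15  0.49 -0.1   1.01  0.15 -0.21]
err rot to Rt0 (unit xyz) [0.1531 0.008  0.0017]
unit xy 0.0304 -0.0764
[[-0.001, 0.0, 0.008, 0.0, 0.1, 0.0, 0.0], [-0.003, 0.0, 0.016, 0.0, 0.2, 0.0, 0.0], [-0.003, 0.0, 0.025, 0.0, 0.3, 0.0, 0.0], [-0.003, 0.0, 0.033, 0.0, 0.4, 0.0, 0.0], [-0.003, 0.0, 0.042, 0.0, 0.5, 0.0, 0.0], [-0.002, 0.0, 0.051, 0.0, 0.6, 0.0, 0.0], [-0.002, 0.0, 0.051, 0.0, 0.6, 0.0, 0.0]]
```

View pics/s8.png

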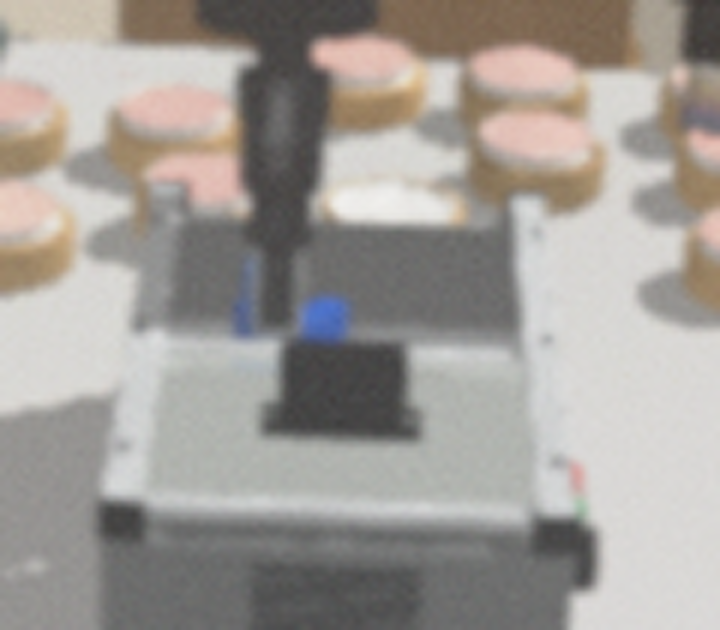

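Emit:
{"method": "apply_moves", "body": {"targets": [-0.001,0.0,0.008,0.0,0.1,0.0,0.0,-0.003,0.0,0.016,0.0,0.2,0.0,0.0,-0.003,0.0,0.025,0.0,0.3,0.0,0.0,-0.003,0.0,0.033,0.0,0.4,0.0,0.0,-0.003,0.0,0.042,0.0,0.5,0.0,0.0,-0.002,0.0,0.051,0.0,0.6,0.0,0.0,-0.002,0.0,0.051,0.0,0.6,0.0,0.0]}}

```text
clock: 11.72
eef_pos: [0.5476, -0.0218, 0.0664]
tool_rot: [0.553, -0.52, -0.474, -0.446]
ft_force: [-1.5, 0.5, -1.5]
grip_width: 0.025
```

```bash
python3 - <<'E'
from h import *
st()
S=lambda a,b,n:[(a[0]+(b[0]-a[0])*i/n,a[1]+(b[1]-a[1])*i/n) for i in range(1,n+1)]
seq((.15,.0105),S((.15,.0105),(-.15,.013),6)+[(-.15,.013)])
E
```

```text
t 11.72 p [ 0.5476 -0.0218  0.0664] F [-1.5  0.5 -1.5] M [ 0.27  0.15 -0.04] w 0.0250 j [ 0.04  0.46 -0.15  0.96 -0.15 -0.02]
err rot to Rt0 (unit xyz) [-0.1532 -0.0092  0.007 ]
unit xy 0.0302 -0.0617
[[-0.001, 0.0, -0.009, 0.0, -0.1, 0.0, 0.0], [-0.002, 0.0, -0.017, 0.0, -0.2, 0.0, 0.0], [-0.003, 0.0, -0.026, 0.0, -0.3, 0.0, 0.0], [-0.003, 0.0, -0.035, 0.0, -0.4, 0.0, 0.0], [-0.003, 0.0, -0.044, 0.0, -0.5, 0.0, 0.0], [-0.002, 0.0, -0.054, 0.0, -0.6, 0.0, 0.0], [-0.002, 0.0, -0.054, 0.0, -0.6, 0.0, 0.0]]
```

Emit:
{"method": "apply_moves", "body": {"targets": [-0.001,0.0,-0.009,0.0,-0.1,0.0,0.0,-0.002,0.0,-0.017,0.0,-0.2,0.0,0.0,-0.003,0.0,-0.026,0.0,-0.3,0.0,0.0,-0.003,0.0,-0.035,0.0,-0.4,0.0,0.0,-0.003,0.0,-0.044,0.0,-0.5,0.0,0.0,-0.002,0.0,-0.054,0.0,-0.6,0.0,0.0,-0.002,0.0,-0.054,0.0,-0.6,0.0,0.0]}}

```text
clock: 12.3
eef_pos: [0.5487, -0.0383, 0.069]
tool_rot: [-0.474, 0.448, 0.55, 0.522]
ft_force: [-1.7, -2.9, -0.6]
grip_width: 0.0249
```

```bash
python3 - <<'E'
from h import *
st()
S=lambda a,b,n:[(a[0]+(b[0]-a[0])*i/n,a[1]+(b[1]-a[1])*i/n) for i in range(1,n+1)]
seq((-.15,.013),S((-.15,.013),(.13,.0155),6)+[(.13,.0155)])
E
```

```text
t 12.30 p [ 0.5487 -0.0383  0.069 ] F [-1.7 -2.9 -0.6] M [-0.76  0.2   0.03] w 0.0249 j [-0.15  0.48 -0.1   1.02  0.15 -0.21]
err rot to Rt0 (unit xyz) [0.15   0.0073 0.0013]
unit xy 0.0304 -0.0782
[[-0.001, 0.0, 0.009, 0.0, 0.093, 0.0, 0.0], [-0.003, 0.0, 0.017, 0.0, 0.187, 0.0, 0.0], [-0.003, 0.0, 0.026, 0.0, 0.28, 0.0, 0.0], [-0.003, 0.0, 0.035, 0.0, 0.373, 0.0, 0.0], [-0.003, 0.0, 0.044, 0.0, 0.467, 0.0, 0.0], [-0.003, 0.0, 0.053, 0.0, 0.56, 0.0, 0.0], [-0.003, 0.0, 0.053, 0.0, 0.56, 0.0, 0.0]]
```

Emit:
{"method": "apply_moves", "body": {"targets": [-0.001,0.0,0.009,0.0,0.093,0.0,0.0,-0.003,0.0,0.017,0.0,0.187,0.0,0.0,-0.003,0.0,0.026,0.0,0.28,0.0,0.0,-0.003,0.0,0.035,0.0,0.373,0.0,0.0,-0.003,0.0,0.044,0.0,0.467,0.0,0.0,-0.003,0.0,0.053,0.0,0.56,0.0,0.0,-0.003,0.0,0.053,0.0,0.56,0.0,0.0]}}

```text
clock: 12.88
eef_pos: [0.548, -0.0212, 0.0718]
tool_rot: [0.548, -0.515, -0.48, -0.452]
ft_force: [-0.4, 0.1, -1.4]
grip_width: 0.0248
```

```bash
python3 - <<'E'
from h import *
st()
S=lambda a,b,n:[(a[0]+(b[0]-a[0])*i/n,a[1]+(b[1]-a[1])*i/n) for i in range(1,n+1)]
seq((.13,.0155),S((.13,.0155),(-.1,.0175),5)+[(-.1,.0175)])
seq((-.1,.0175),S((-.1,.0175),(0,.0185),3)+[(0,.0185)])
E
```

```text
t 12.88 p [ 0.548  -0.0212  0.0718] F [-0.4  0.1 -1.4] M [0.23 0.05 0.  ] w 0.0248 j [ 0.03  0.45 -0.14  0.98 -0.13 -0.03]
err rot to Rt0 (unit xyz) [-0.1309 -0.0088  0.0075]
unit xy 0.0307 -0.0611
[[-0.001, 0.0, -0.009, 0.0, -0.092, 0.0, 0.0], [-0.002, 0.0, -0.018, 0.0, -0.184, 0.0, 0.0], [-0.003, 0.0, -0.027, 0.0, -0.276, 0.0, 0.0], [-0.003, 0.0, -0.036, 0.0, -0.368, 0.0, 0.0], [-0.003, 0.0, -0.045, 0.0, -0.46, 0.0, 0.0], [-0.003, 0.0, -0.045, 0.0, -0.46, 0.0, 0.0]]
[[-0.001, 0.0, 0.007, 0.0, 0.067, 0.0, 0.0], [-0.002, 0.0, 0.013, 0.0, 0.133, 0.0, 0.0], [-0.003, 0.0, 0.02, 0.0, 0.2, 0.0, 0.0], [-0.003, 0.0, 0.02, 0.0, 0.2, 0.0, 0.0]]
```

Emit:
{"method": "apply_moves", "body": {"targets": [-0.001,0.0,-0.009,0.0,-0.092,0.0,0.0,-0.002,0.0,-0.018,0.0,-0.184,0.0,0.0,-0.003,0.0,-0.027,0.0,-0.276,0.0,0.0,-0.003,0.0,-0.036,0.0,-0.368,0.0,0.0,-0.003,0.0,-0.045,0.0,-0.46,0.0,0.0,-0.003,0.0,-0.045,0.0,-0.46,0.0,0.0]}}

```text
clock: 13.38
eef_pos: [0.549, -0.0367, 0.0739]
tool_rot: [-0.487, 0.461, 0.538, 0.511]
ft_force: [-1.3, -0.5, -1.6]
grip_width: 0.025
```

Emit:
{"method": "apply_moves", "body": {"targets": [-0.001,0.0,0.007,0.0,0.067,0.0,0.0,-0.002,0.0,0.013,0.0,0.133,0.0,0.0,-0.003,0.0,0.02,0.0,0.2,0.0,0.0,-0.003,0.0,0.02,0.0,0.2,0.0,0.0]}}

```text
clock: 13.72
eef_pos: [0.5484, -0.0282, 0.0752]
tool_rot: [0.515, -0.485, -0.514, -0.485]
ft_force: [-0.6, -0.4, -0.6]
grip_width: 0.0251
```

```bash
python3 - <<'E'
from h import *
st()
im,_=bot.camera('side');crop(im,240,150,360,255,6,'pics/s9.png')
im,_=bot.camera('top');crop(im,225,185,345,270,6,'pics/t9.png')
E
```

```text
t 13.72 p [ 0.5484 -0.0282  0.0752] F [-0.6 -0.4 -0.6] M [ 0.07 -0.01 -0.  ] w 0.0251 j [-0.05  0.45 -0.12  1.   -0.   -0.11]
err rot to Rt0 (unit xyz) [-0.0009 -0.0014  0.0061]
unit xy 0.0306 -0.0682
```

View pics/s9.png

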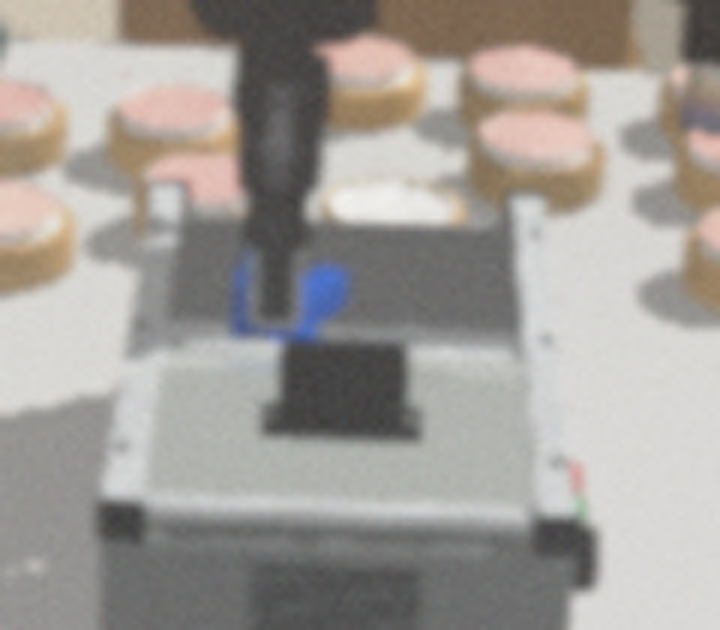

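View pics/t9.png

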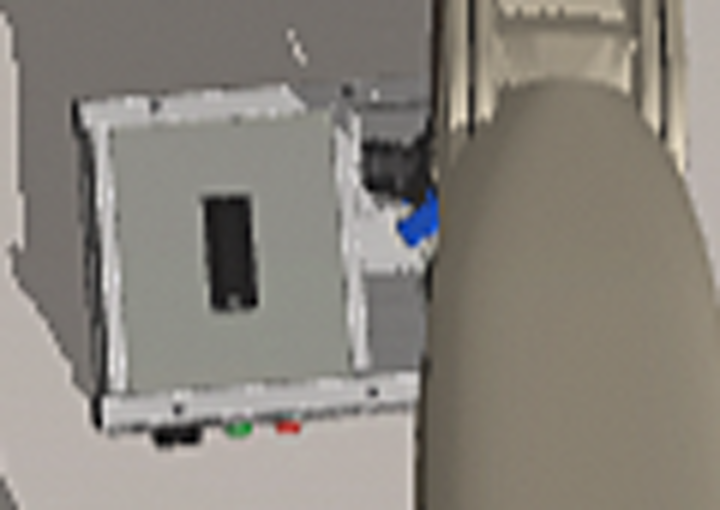

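Emit:
{"method": "apply_moves", "body": {"targets": [-0.01,0,-0.002,0,0,0,0,-0.02,0,-0.002,0,0,0,0,-0.03,0,-0.002,0,0,0,0]}}

```text
clock: 14.07
eef_pos: [0.5484, -0.0305, 0.0827]
tool_rot: [0.514, -0.486, -0.514, -0.486]
ft_force: [0.1, 0.1, -0.5]
grip_width: 0.0249
```

Emit:
{"method": "apply_moves", "body": {"targets": [-0.01,0,0,0,0,0,0,-0.02,0,0,0,0,0,0,-0.03,0,0,0,0,0,0,-0.04,0,0,0,0,0,0,-0.05,0,0,0,0,0,0,-0.06,0,0,0,0,0,0,-0.07,0,0,0,0,0,0,-0.076,0,0,0,0,0,0,-0.076,0,0,0,0,0,0,-0.076,0,0,0,0,0,0]}}

```text
clock: 14.9
eef_pos: [0.5483, -0.0301, 0.1016]
tool_rot: [0.514, -0.485, -0.514, -0.486]
ft_force: [-0.2, -0.4, -1.5]
grip_width: 0.0246
```

```bash
python3 - <<'E'
from h import *
st()
im,_=bot.camera('side');crop(im,240,150,360,255,6,'pics/s10.png');cv2.imwrite('pics/sfull10.png',im[...,::-1])
im,d=bot.camera('top');crop(im,225,185,345,270,6,'pics/t10.png');cv2.imwrite('pics/tfull10.png',im[...,::-1])
i0=np.load('top_im.npy');i1=np.load('top3.npy')
df=np.abs(im.astype(int)-i0).max(2);print('top diff outside', )
cv2.imwrite('pics/diff.png',np.clip(df*2,0,255).astype(np.uint8))
st()
E
```

```text
t 14.90 p [ 0.5483 -0.0301  0.1016] F [-0.2 -0.4 -1.5] M [-0.04 -0.03  0.04] w 0.0246 j [-0.05  0.42 -0.08  1.06  0.   -0.11]
err rot to Rt0 (unit xyz) [ 0.     -0.0007  0.004 ]
unit xy 0.0305 -0.07
top diff outside
t 15.00 p [ 0.5482 -0.03    0.1013] F [ 0.5 -0.2 -0.9] M [-0.04  0.01  0.02] w 0.0247 j [-0.05  0.42 -0.08  1.06  0.   -0.11]
err rot to Rt0 (unit xyz) [ 0.     -0.0002  0.004 ]
unit xy 0.0303 -0.0699
```

View pics/s10.png

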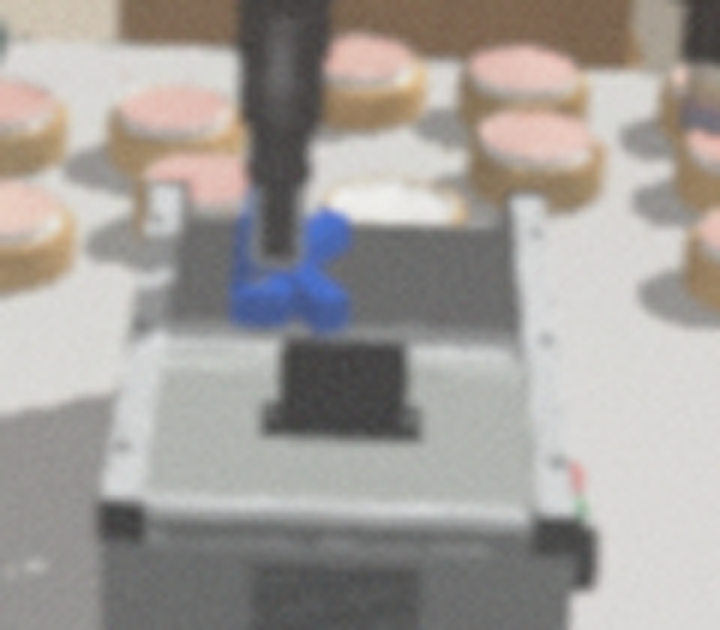

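View pics/tfull10.png

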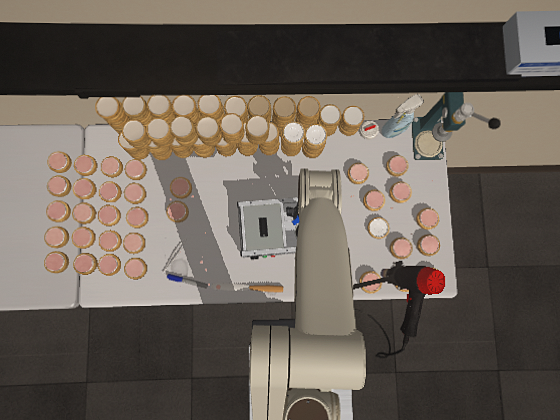

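View pics/diff.png

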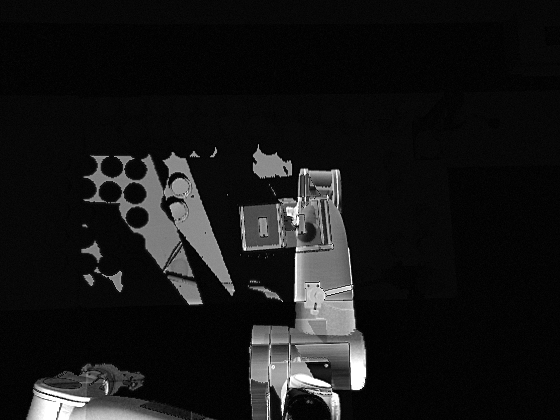

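```bash
python3 - <<'E'
from h import *
im,_=bot.camera('side')
hsv=cv2.cvtColor(im,cv2.COLOR_RGB2HSV);m=(hsv[...,0]>105)&(hsv[...,0]<130)&(hsv[...,1]>130);m[:150]=0;m[230:]=0;m[:,:260]=0;m[:,330:]=0
r,c=np.nonzero(m)
for x0,x1 in((279,289),(289,294),(294,299)):
    s=(c>=x0)&(c<x1);print(x0,x1,'rows',r[s].min(),r[s].max())
for x,y in((.035,-.069+.042),(.02,-.069+.042),(0.0,-.027)):
    for b in (.05,.057,.064): print(x,b,'body bottom/top px',proj('side',[U(x,y,b+.028),U(x,y,b+.044)]).round(1).tolist())
a=np.load('top_im.npy');b,_=bot.camera('top')
g=lambda i:cv2.cvtColor(i[195:262,236:285],cv2.COLOR_RGB2GRAY).astype(np.float32)
a3=np.load('top3.npy');print('turner shift px since guard opened',cv2.phaseCorrelate(g(a3),g(b)))
s0=np.load('side_im.npy')
q=lambda i:cv2.cvtColor(i[235:275,245:345],cv2.COLOR_RGB2GRAY).astype(np.float32)
print('side turner shift px since start',cv2.phaseCorrelate(q(s0),q(im)))
st()
E
```

```text
279 289 rows 196 200
289 294 rows 186 200
294 299 rows 186 201
0.035 0.05 body bottom/top px [[283.0, 207.8], [283.2, 201.9]]
0.035 0.057 body bottom/top px [[283.1, 205.2], [283.2, 199.2]]
0.035 0.064 body bottom/top px [[283.1, 202.6], [283.3, 196.6]]
0.02 0.05 body bottom/top px [[289.2, 208.1], [289.4, 202.1]]
0.02 0.057 body bottom/top px [[289.3, 205.5], [289.5, 199.5]]
0.02 0.064 body bottom/top px [[289.4, 202.9], [289.6, 196.8]]
0.0 0.05 body bottom/top px [[297.6, 208.4], [297.8, 202.4]]
0.0 0.057 body bottom/top px [[297.7, 205.8], [297.9, 199.8]]
0.0 0.064 body bottom/top px [[297.8, 203.2], [298.0, 197.1]]
turner shift px since guard opened ((-0.021552347089055957, 0.08956722566402675), 0.9087183548344506)
side turner shift px since start ((0.04943136685248106, -0.22010915326764646), 0.9034061527252197)
t 15.10 p [ 0.5481 -0.03    0.1013] F [ 0.   0.1 -0.8] M [-0.02 -0.02  0.02] w 0.0249 j [-0.05  0.42 -0.08  1.06  0.   -0.11]
err rot to Rt0 (unit xyz) [ 0.0001 -0.0001  0.0041]
unit xy 0.0303 -0.0699
```

Emit:
{"method": "apply_moves", "body": {"targets": [0,0,0,0,0,0,0,0,0,0,0,0,0,0,0,0,0,0,0,0,0,0,0,0,0,0,0,0]}}

```text
clock: 15.43
eef_pos: [0.5483, -0.0301, 0.1014]
tool_rot: [0.514, -0.486, -0.514, -0.486]
ft_force: [0.1, -0.4, -1.2]
grip_width: 0.0253
```

```bash
python3 - <<'E'
from h import *
st(); print(bot.job_done())
E
```

```text
t 15.43 p [ 0.5483 -0.0301  0.1014] F [ 0.1 -0.4 -1.2] M [ 0.01 -0.01 -0.06] w 0.0253 j [-0.05  0.42 -0.08  1.06  0.   -0.11]
err rot to Rt0 (unit xyz) [ 0.0001 -0.0004  0.004 ]
unit xy 0.0304 -0.07
the job is handed in; nothing more can be done
None
```

The V-block is out of its slot and held upright and still in the gripper, with the guard left fully open. I handed the job in at 15.4 s.

- **Guard:** I pushed it by its handle until it met its stop, at about 9 N, then backed off. The last top picture shows it still open.
- **Block:** I took it by the square grip with the jaws along the slot. I rocked it 0.12 to 0.15 rad either way (the last swing 0.10), 2 to 3 mm higher each swing. Once it was past the noses I lifted it straight. Of the forces I read between moves while rocking and lifting, none was above about 6 N.
- **Last checks:**
  - The block was upright to within 0.001 rad, with 25 mm of grip width and only about its own weight on the wrist.
  - From how far the gripper rose, there is about 23 mm of daylight under the tongue. The side picture is less precise and reads 23 to 32 mm. Both are within your 1 to 4 cm.
  - The turner had moved less than 0.25 pixel, under 1 mm, in the pictures.
  - Compared with the start, the top picture shows only the arm, the guard and shadows changed. The arm hid a few spots, such as the bay end of the turner.

No check failed. The two daylight figures are the only ones that differ.

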